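# Put the wide scraper back into its storage block

### The job

Two washed scrapers stand in the white drying stand. Lift out the wide one and put it, blade down, into the long slot of the wooden storage block: lower it right to the bottom of the slot before letting go. Leave the narrow scraper where it stands.

Things in the scene. Friction and masses are not known exactly. Their poses are not given: they have to be found in the camera images.
- wide_scraper_handle (a point): Wide scraper, 0.2-0.4 kg, upright in the drying stand: steel blade 5 mm thick, 80 wide, 80 tall; wooden bar handle along its whole top edge, 22 thick, 86 long, 30 tall. The point is the handle's centre, where it is gripped across its thickness: 15 mm below the tool's top, 95 above the blade's lower edge. x across the thickness, y along the handle, z up
- narrow_scraper_handle (a point): Narrow scraper, to be left in the drying stand: like the wide one and as tall, but blade 44 mm wide and handle 50 long. The point is its handle's centre; axes as for the wide one
- drying_stand: Low white plastic stand, 160 x 120 mm, fixed. Two pairs of ribs, 85 mm apart, hold a scraper each (which is where varies): blades stand 35 mm deep between ribs 8 mm apart and come free when lifted 40 mm. Rib tops 43 mm above the bench. Origin: centre of its underside; y along the ribs, z up
- long_slot (a point): Long slot in a fixed wooden block (170 x 140, 65 mm tall; a short slot lies 85 mm off towards -x). The point is the centre of its mouth, level with the block's top; x across, y along the slot, z up. 100 mm long, 16 wide, 55 deep, bevelled out to 32 wide over the top 12 mm. With the wide scraper on its floor, the handle's centre is 40 mm above this point; it may lean a little
Not all that is in view belongs to the job. Of the things shaped like the part that bears long_slot, the wooden one is meant.

How it is judged (in metres and radians):
On the way:
1. the wide scraper is in the long slot, within 12 mm of the slot's floor, while still held by the fingers (z of wide_scraper_handle in the frame of long_slot below 0.052 m and horizontal distance between wide_scraper_handle and long_slot below 0.035 m and angle between the y axis of wide_scraper_handle and the y axis of long_slot, either way round below 0.3 rad and contact force between the fingers and wide_scraper above 1 N).
At the end, for the whole second after the job is handed in: The wide scraper rests blade down on the floor of the long slot (within 6 mm), handle centre within 35 mm of the slot centre seen from above, within 17 degrees of the slot and leaning under 20 degrees; the narrow one stands within 30 mm of its starting place, leaning under 20 degrees (z of wide_scraper_handle in the frame of long_slot between 0.03 and 0.046 m and horizontal distance between wide_scraper_handle and long_slot below 0.035 m and angle between the y axis of wide_scraper_handle and the y axis of long_slot, either way round below 0.3 rad and angle between each of wide_scraper_handle, narrow_scraper_handle's own z axis and vertical below 0.35 rad and linear speed of wide_scraper below 0.03 m/s and distance of narrow_scraper_handle from where it was at the start of the episode below 0.03 m); the robot touches nothing.
It fails at once if the narrow scraper is pulled out, knocked over or carried off (moved more than 50 mm) (distance of narrow_scraper_handle from where it was at the start of the episode above 0.05 m).
It also fails if it takes over 45 s, if anything falls off the work surface, if the arm or the gripper's body presses on something with over 40 N, if the wrist force passes 120 N, or if a joint passes its speed limit or range.

### The arm

A 6-joint arm with a two-finger parallel gripper is mounted at the origin on the work surface. World frame = base frame: x ahead of the robot, y to its left, z up, the work surface at z = 0. Lengths are in mm, angles in degrees, forces in N, time in s.
With the tool pointing down it reaches from about 300 to 850 mm from the base axis. Payload 4.2 kg.
Tool frame: the origin (TCP) lies on the centre line of the jaws, within the pads' length; the fingertips stand 14 mm ahead of it and the grasp point (between the pads) lies 5 mm behind it; z points along the fingers, y is the line along which they close (so a half turn about z gives the same grasp; the last joint's range is limited). The gripper opens to 91 mm and grips with 3 to 60 N. Pads are 32 mm wide; open, the fingers measure 118 mm over their backs; the gripper's body (76 mm by 178 mm) begins 60 mm behind the grasp point.
Start: joints at [-77.177, 18.312, 89.639, -0, 72.044, -1.146], TCP at [138.803, -558.014, 190.976] pointing down, gripper open.
Joint ranges: [-177.97, 177.97], [-48.28, 115.42], [12.27, 149.76], [-77.06, 257.06], [2.81, 150.46], [-146.56, 146.56]. Speed limits (degrees/s): [147.25, 147.25, 180, 180, 180, 180].

### API

Orientations are given as [roll, pitch, yaw] about the fixed x, y, z axes, in that order (R = Rz(yaw) Ry(pitch) Rx(roll)).
In Python, from workcell import env gives the robot as it stands.
- The arm moves only by the tool arm_command, never from a script. Its argument "motion" is a list of rows, each an object with "offset": the shift along the tool's x, y, z in m, a list of three; "spin": the turn about the tool's z in rad. In form: [{"offset": [tx, ty, tz], "spin": spin}, ...]. A call has 1 to 5 rows; each row shifts and turns the commanded pose from where the row before left it, along the tool's axes as they then stand; what a row does not reach is not made up. A row lasts 1/8 s, in which the tool goes at most 62.5 mm and 10.7 degrees, less where a joint would pass 70% of its speed; a pose out of reach is approached as far as the arm can. A call with a gripper value outside its range is refused whole. "jaw" is the finger opening in m, from 0 to 0.0912, set as the call begins (left out, the last holds). The fingers move at their own pace and stop on an object; "newtons" is the grip in N (left out, the last holds). Time passes only in rows, so rows that do not move let the fingers close. It gives the time, the measured TCP pose, the force, the opening and the grip force at its end, in the units of the state.
- env.state(): the state, without advancing time (a new reading comes with each control period).
- env.grab_frame(name): name is "side" or "top"; returns (picture, depth): 384x512x3 uint8, blue, green, red; 384x512 float32, mm along the optical axis (not along the pixel's ray), 0 where there is no reading.
- env.camera_model(name): a dict with "fx", "fy", "cx", "cy" (pixels), "k1" (the pictures are not rectified: a ray, as slopes to the right and down, at radius r is drawn at 1 + k1 r^2 times it, then the intrinsics apply), "eye" and "rotation" of the camera in the world. Camera axes: x right, y down, z forward; pixel columns grow to the right and rows downward; lengths in mm; the calibration is good to about 2 mm. A picture is of the moment at which its call begins. camera_model takes no time and is no camera call.
- env.job_done(): hands the job in; it is judged then, once.
Trained networks look in the newest picture that a camera, given by its name, has taken for a name from the list of things; names that differ only in an ending like _2 or _b are one class to them, and where a whole thing is asked for, a point or a joint stands for the part that bears it (a point fixed in the world has none). Each returns a list of dicts, best first, with "score" (0 to 1); they miss things now and then, are a little off and sometimes report something else, mostly with a low value. They report only what shows in the picture. A call takes as long as a camera call. They do not tell look-alikes from the thing itself.
- env.boxes_of(camera, target): "bbox" ([left, top, right, bottom] in pixels, round what is visible of it).
- env.pinpoint(camera, target): "location" ([column, row] in pixels: a listed point, or the origin of a listed thing).
The state is a dict: "time_s": time; "qpos": joint angles; "qvel": joint speeds; "effort": joint torques, N m; "ee_pos": TCP position; "ee_rot": TCP orientation; "force": force on the tool from outside, world axes, zero at the start; "torque": the same for the moment, N m; "gripper_width": finger opening in mm; "gripper_force": force on a finger pad.
Only numpy, scipy, OpenCV 4.12 (cv2) and the standard library are available. Lean on these libraries where they do the work, as an engineer would, in place of code of your own. Each camera call takes 0.05 s, during which the arm holds its last target. There are 200 camera calls.

## Working session

There is one attempt and no reset: what is moved stays moved. The work goes in short steps, Python scripts to look and compute and a tool call to move; the robot and the scene stay as the last step left them, time stands still between calls to the robot, and variables do not carry over. Pictures are saved under pics/ and viewed, at most 10 in all, crops included, and the job is handed in when it is done.

Besides the shell and the picture viewer there is one more tool, called after "Request:" in YAML: its name, and indented under it one key for each argument. arm_command: Moves the arm, as the interface text tells. Its arguments: {"type":"object","properties":{"motion":{"type":"array"},"jaw":{"type":"number"},"newtons":{"type":"number"}},"required":["motion"]}

```bash
mkdir -p pics
cat > h.py <<'E'
import numpy as np, cv2
from workcell import env
def grab(n):
    return env.grab_frame(n)
def ray(n,px):
    c=env.camera_model(n)
    d=np.array([(px[0]-c['cx'])/c['fx'],(px[1]-c['cy'])/c['fy']]); s=d.copy()
    for _ in range(20): s=d/(1+c['k1']*(s@s))
    return np.array(c['eye'],float), np.array(c['rotation'],float)@np.array([s[0],s[1],1.])
def at_z(n,px,z):
    e,r=ray(n,px); return e+r*(z-e[2])/r[2]
def at_d(n,px,dep):
    e,r=ray(n,px); return e+r*dep[int(round(px[1])),int(round(px[0]))]
def proj(n,P):
    c=env.camera_model(n); p=np.array(c['rotation']).T@(np.array(P)-np.array(c['eye'])); s=p[:2]/p[2]
    s=s*(1+c['k1']*(s@s)); return [c['fx']*s[0]+c['cx'],c['fy']*s[1]+c['cy']]
def cloud(n,dep):
    c=env.camera_model(n); H,W=dep.shape
    u,v=np.meshgrid(np.arange(W),np.arange(H))
    K=np.array([[c['fx'],0,c['cx']],[0,c['fy'],c['cy']],[0,0,1.]])
    s=cv2.undistortPoints(np.stack([u,v],-1).reshape(-1,1,2).astype(float),K,np.array([c['k1'],0,0,0.])).reshape(H,W,2)
    p=np.dstack([s,np.ones((H,W))])*dep[...,None]
    P=p@np.array(c['rotation']).T+np.array(c['eye']); P[dep==0]=np.nan; return P
E
python3 - <<'E'
from h import *
ims=[]
for n in('top','side'):
    im,d=grab(n); cv2.imwrite(f'pics/{n}0.png',im); np.save(f'{n}0.npy',d)
    c=env.camera_model(n); print(n,np.round(c['eye']),np.round(c['rotation'],2).tolist(),c['fx'],c['k1'])
    for t in('wide_scraper_handle','narrow_scraper_handle','drying_stand','long_slot'):
        for r in env.pinpoint(n,t): print(t,r, np.round(at_d(n,r['location'],d)))
print(env.state())
E
```

```text
top [ 395. -110. 1023.] [-174.03, -0.83, -89.52] 421.4301106710748 0.031423000120307944
wide_scraper_handle {'location': [115.2, 190.6], 'score': 0.78} [-28346. -28852. -27719.]
narrow_scraper_handle {'location': [108.3, 155.0], 'score': 0.87} [-25956. -26461. -25328.]
long_slot {'location': [303.0, 131.8], 'score': 0.71} [-112463. -112968. -111835.]
long_slot {'location': [401.7, 142.7], 'score': 0.67} [-153236. -153741. -152608.]
side [194. 591. 868.] [-135.37, 0.53, -156.74] 439.25233953921264 -0.15230481788000771
wide_scraper_handle {'location': [213.8, 281.7], 'score': 0.62} [-123848. -123452. -123174.]
narrow_scraper_handle {'location': [176.4, 275.1], 'score': 0.72} [-115639. -115242. -114965.]
drying_stand {'location': [200.2, 302.9], 'score': 0.78} [-132454. -132057. -131780.]
long_slot {'location': [236.2, 156.7], 'score': 0.92} [-186840. -186444. -186166.]
long_slot {'location': [277.8, 116.0], 'score': 0.8} [-229956. -229560. -229283.]
long_slot {'location': [332.7, 163.3], 'score': 0.75} [-220881. -220485. -220207.]
{'time_s': 0.5, 'qpos': array([-7.71770465e+01,  1.83127467e+01,  8.96437072e+01,  1.72635915e-03,
        7.20440387e+01, -1.14353645e+00]), 'qvel': array([ 0.069283  , -0.05192738,  0.00889703,  0.05880078,  0.01969812,
        0.12504927]), 'effort': array([ 1.93039746e-04, -4.11991239e+01, -2.32038921e+01,  7.28246849e-02,
        3.84696107e-02, -1.13260842e-05]), 'ee_pos': array([ 138.80760256, -557.97068521,  190.93547746]), 'ee_rot': array([-1.79999540e+02, -1.65177204e-03,  1.39659577e+01]), 'force': array([-0.23083747,  0.25340833, -0.14198837]), 'torque': array([ 0.00376114,  0.0006585 , -0.01387119]), 'gripper_force': 0.0, 'gripper_width': 91.02082040041029}
```

Rotation is given as roll/pitch/yaw in degrees; I'll convert it.

```bash
sed -i '1a from scipy.spatial.transform import Rotation as Ro' h.py
sed -i "s/np.array(c\['rotation'\],float)/RM(c)/; s/np.array(c\['rotation'\])/RM(c)/g" h.py
sed -i "3a def RM(c): return Ro.from_euler('xyz',c['rotation'],degrees=True).as_matrix()" h.py
python3 - <<'E'
from h import *
loc={'top':[(115.2,190.6),(108.3,155),(303,131.8),(401.7,142.7)],'side':[(213.8,281.7),(176.4,275.1),(200.2,302.9),(236.2,156.7),(277.8,116),(332.7,163.3)]}
for n in loc:
    d=np.load(f'{n}0.npy')
    for p in loc[n]: print(n,p,np.round(at_d(n,p,d)),np.round(at_z(n,p,100)),np.round(at_z(n,p,65)))
a=cv2.imread('pics/top0.png');b=cv2.imread('pics/side0.png')
cv2.imwrite('pics/both.png',cv2.resize(np.vstack([a,b]),(450,600)) if 0 else np.hstack([cv2.resize(a,(400,300)),cv2.resize(b,(400,300))]))
E
```

```text
top (115.2, 190.6) [488. 179. 118.] [490. 184. 100.] [493. 196.  65.]
top (108.3, 155) [565. 197. 118.] [568. 203. 100.] [575. 215.  65.]
top (303, 131.8) [ 649. -239.   10.] [ 626. -227.  100.] [ 635. -232.   65.]
top (401.7, 142.7) [ 622. -477.   18.] [ 604. -447.  100.] [ 612. -460.   65.]
side (213.8, 281.7) [481. 185. 119.] [488. 174. 100.] [502. 155.  65.]
side (176.4, 275.1) [561. 199. 115.] [568. 191. 100.] [585. 173.  65.]
side (200.2, 302.9) [526. 187.   8.] [490. 230. 100.] [504. 213.  65.]
side (236.2, 156.7) [ 645. -254.   45.] [ 615. -198.  100.] [ 634. -233.   65.]
side (277.8, 116) [ 617. -506.   28.] [ 581. -412.  100.] [ 599. -458.   65.]
side (332.7, 163.3) [ 383. -337.   42.] [ 370. -272.  100.] [ 377. -311.   65.]
```

View pics/top0.png

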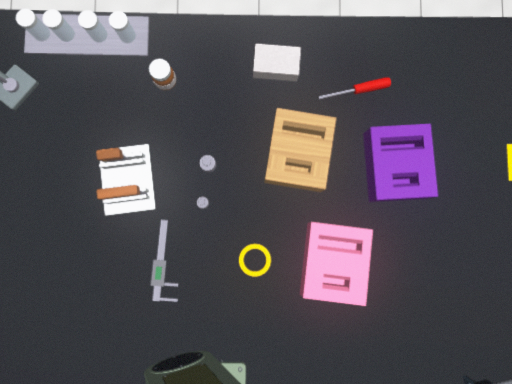

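View pics/side0.png

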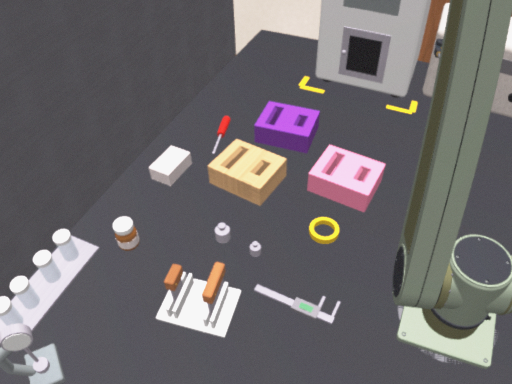

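The top view shows two scrapers in the stand: the long handle at about (118,192) and the short one at about (108,155). Three blocks are in view: wooden tan (301,148), purple (403,162) and pink (338,263). The tan one is the wooden block. Its long slot is the upper one at (303,131), and the short slot is at (299,166). The wide scraper is the longer handle. Next I measure both and confirm in a crop.

```bash
cat > m.py <<'E'
from h import *
n='top'; im=cv2.imread('pics/top0.png'); d=np.load('top0.npy'); P=cloud(n,d)
def rect(m,name):
    q=P[m][:,:2].astype(np.float32); r=cv2.minAreaRect(q); b=cv2.boxPoints(r)
    e=b[1]-b[0],b[2]-b[1]; L=max(e,key=np.linalg.norm)
    print(name,len(q),np.round(r[0],1),np.round(r[1],1),'long-axis yaw',round(np.degrees(np.arctan2(L[1],L[0])),1),'zmed',np.round(np.nanmedian(P[m][:,2]),1)); return b
hsv=cv2.cvtColor(im,cv2.COLOR_BGR2HSV); z=P[...,2]
v,u=np.mgrid[:384,:512]
br=(hsv[...,1]>120)&(z>100)&(z<135)
w=br&(u>85)&(u<160)&(v>175)&(v<205); nr=br&(u>85)&(u<160)&(v>140)&(v<172)
rect(w,'wide'); rect(nr,'narrow')
bl=(u>255)&(u<345)&(v>100)&(v<200)
b=rect(bl&(z>60)&(z<72),'block top')
rect((u>270)&(u<332)&(v>112)&(v<145)&(z<57)&(z>3)&bl&(cv2.erode((bl).astype(np.uint8),None)>0)&(v>118)&(u>280)&(u<326)&(v<140),'long slot')
rect((u>280)&(u<318)&(v>155)&(v<175)&(z<57),'short slot')
rect((u>90)&(u<165)&(v>135)&(v<225)&(z>3)&(z<60)&(hsv[...,1]<60)&(hsv[...,2]>150),'stand')
c1=cv2.resize(im[95:205,250:350],(400,440),interpolation=cv2.INTER_CUBIC)
c2=cv2.resize(im[135:225,85:165],(400,450),interpolation=cv2.INTER_CUBIC)[:440]
cv2.imwrite('pics/crop.png',np.hstack([c1,c2]))
E
python3 m.py
```

```text
wide 359 [485.2 175.4] [20.7 84.7] long-axis yaw -83.7 zmed 117.9
narrow 234 [569.4 198.3] [21.5 50.2] long-axis yaw -81.6 zmed 117.8
block top 3656 [ 596.9 -225.2] [139.8 173.3] long-axis yaw -8.6 zmed 65.0
long slot 375 [ 641.1 -232.7] [98.9 24.4] long-axis yaw 80.9 zmed 34.5
short slot 243 [ 555.7 -220.5] [58.3 25.7] long-axis yaw 83.2 zmed 26.0
stand 2448 [509.8 177.6] [202.1 136.4] long-axis yaw 8.8 zmed 8.9
```

View pics/crop.png

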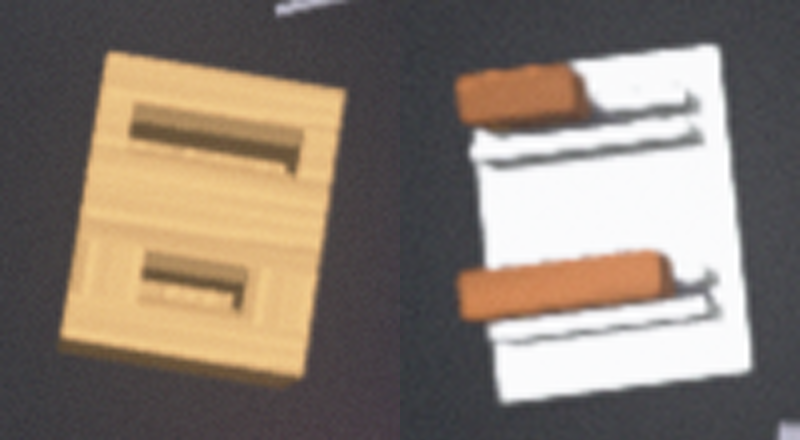

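The crop confirms both: the tan block has its long slot at crop (215,140), and the wide handle is at crop (565,287). Moving over the wide scraper.

Request:
arm_command:
  motion:
    - {"offset": [0.034,-0.042,0],"spin": 0}
    - {"offset": [0.034,-0.042,0],"spin": 0}
    - {"offset": [0.034,-0.042,0],"spin": 0}
    - {"offset": [0.034,-0.042,0],"spin": 0}
    - {"offset": [0.034,-0.042,0],"spin": 0}
  jaw: 0.06

```text
time_s: 1.12
ee_pos: [253.6, -311.7, 191.2]
ee_rot: [180.0, -0.0, 13.9]
force: [0.5, 0.1, 0.8]
gripper_width: 60.0
gripper_force: 0.0
```

Request:
arm_command:
  motion:
    - {"offset": [0.034,-0.042,0],"spin": 0}
    - {"offset": [0.034,-0.042,0],"spin": 0}
    - {"offset": [0.034,-0.042,0],"spin": 0}
    - {"offset": [0.034,-0.042,0],"spin": 0}
    - {"offset": [0.034,-0.042,0],"spin": 0}

```text
time_s: 1.75
ee_pos: [368.0, -66.7, 191.3]
ee_rot: [179.9, -0.1, 14.0]
force: [1.0, 0.0, 0.3]
gripper_width: 60.1
gripper_force: 0.0
```

Request:
arm_command:
  motion:
    - {"offset": [0.034,-0.042,0],"spin": 0}
    - {"offset": [0.034,-0.042,0],"spin": 0}
    - {"offset": [0.034,-0.042,0],"spin": 0}
    - {"offset": [0.034,-0.042,0],"spin": 0}
    - {"offset": [0.034,-0.042,0],"spin": 0}

```text
time_s: 2.38
ee_pos: [482.3, 178.3, 191.1]
ee_rot: [180.0, -0.0, 14.0]
force: [0.2, -0.2, 1.0]
gripper_width: 60.2
gripper_force: 0.0
```

Request:
arm_command:
  motion:
    - {"offset": [0,0,0],"spin": -0.16}
    - {"offset": [0,0,0],"spin": -0.16}
    - {"offset": [0,0,0],"spin": -0.16}
    - {"offset": [0,0,0],"spin": -0.16}
    - {"offset": [0,0,0],"spin": -0.16}

```text
time_s: 3.0
ee_pos: [481.7, 176.5, 191.0]
ee_rot: [180.0, -0.0, 60.1]
force: [-0.2, -0.6, 0.2]
gripper_width: 60.1
gripper_force: 0.0
```

Request:
arm_command:
  motion:
    - {"offset": [0,0,0],"spin": -0.16}
    - {"offset": [0,0,0],"spin": -0.16}
    - {"offset": [0,0,0],"spin": -0.16}
    - {"offset": [0,0,0],"spin": -0.16}
    - {"offset": [0,0,0],"spin": 0}

```text
time_s: 3.62
ee_pos: [481.6, 176.5, 191.0]
ee_rot: [180.0, 0.0, 96.4]
force: [-1.3, -0.8, -0.0]
gripper_width: 59.8
gripper_force: 0.0
```

Request:
arm_command:
  motion:
    - {"offset": [-0.001,0.003,0.02],"spin": 0}
    - {"offset": [0,0,0.025],"spin": 0}
    - {"offset": [0,0,0.025],"spin": 0}
    - {"offset": [0,0,0.023],"spin": 0}
    - {"offset": [0,0,0],"spin": 0}

```text
time_s: 4.25
ee_pos: [483.4, 175.4, 96.5]
ee_rot: [-179.8, 0.1, 96.4]
force: [-0.2, -0.3, 0.4]
gripper_width: 60.1
gripper_force: 0.0
```

Request:
arm_command:
  motion:
    - {"offset": [0,0,0],"spin": 0}
    - {"offset": [0,0,0],"spin": 0}
    - {"offset": [0,0,0],"spin": 0}
    - {"offset": [0,0,0],"spin": 0}
    - {"offset": [0,0,0],"spin": 0}
  jaw: 0.0
  newtons: 35

```text
time_s: 4.88
ee_pos: [484.8, 175.8, 98.1]
ee_rot: [180.0, 0.0, 96.5]
force: [0.0, -0.6, -0.4]
gripper_width: 13.1
gripper_force: 0.0
```

The width is below 22 mm with no grip force, so something's off. Looking before moving on.

Run:
```python
from h import *
print({k:np.round(v,1) for k,v in env.state().items() if k in('gripper_width','gripper_force','force','ee_pos')})
o=[]
for n in('side','top'):
    im,d=grab(n); np.save(f'{n}1.npy',d); cv2.imwrite(f'pics/{n}1.png',im)
    p=proj(n,[485,175,103]); x,y=int(p[0]),int(p[1]); x0=max(0,x-50);y0=max(0,y-70);print(n,p,x0,y0)
    o.append(cv2.resize(im[y0:y0+140,x0:x0+100],(400,560),interpolation=cv2.INTER_CUBIC))
cv2.imwrite('pics/c1.png',np.hstack(o))
```

```text
{'ee_pos': array([484.8, 175.8,  98.1]), 'force': array([ 0. , -0.6, -0.4]), 'gripper_force': np.float64(0.0), 'gripper_width': np.float64(13.1)}
side [np.float64(215.03642642300912), np.float64(281.6821323275567)] 165 211
top [np.float64(119.07540958929278), np.float64(192.70267303741966)] 69 122
```

View pics/c1.png

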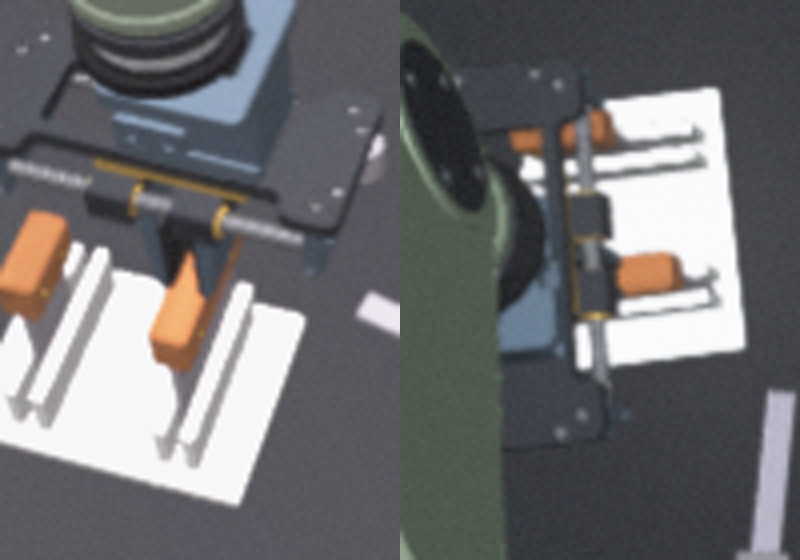

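Run:
```python
from h import *
for n in('top','side'):
    im=cv2.imread(f'pics/{n}1.png'); P=cloud(n,np.load(f'{n}1.npy')); hsv=cv2.cvtColor(im,cv2.COLOR_BGR2HSV)
    print(n)
    m=(hsv[...,1]>120)&(hsv[...,0]<18)&(P[...,2]>108)&(P[...,2]<125)&(abs(P[...,0]-487)<35)&(abs(P[...,1]-175)<70)
    q=P[m]; print('handle top pts',len(q)); 
    c,s=np.cos(np.radians(96.4)),np.sin(np.radians(96.4)); a=(q[:,:2]-[484.8,175.8])@np.array([s,-c]); b=(q[:,:2]-[484.8,175.8])@np.array([c,s])
    print('across',np.percentile(a,[2,50,98]).round(1),'along',np.percentile(b,[2,50,98]).round(1), q[:,2].mean().round(1))
    x=(P[...,:2]-[484.8,175.8]); A=x@np.array([s,-c]);B=x@np.array([c,s])
    for lo,hi in((88,110),(110,130),(130,150),(150,175)):
        k=(P[...,2]>lo)&(P[...,2]<hi)&(abs(A)<45)&(abs(B)<22)&(hsv[...,1]<130)
        if k.sum(): print(lo,k.sum(),'A hist',np.histogram(A[k],np.arange(-45,46,6))[0])
```

```text
top
handle top pts 118
across [-7.9  1.  10.5] along [-42.4 -29.6 -16. ] 117.7
88 5 A hist [0 0 0 0 0 5 0 0 0 0 0 0 0 0 0]
110 18 A hist [0 0 0 0 0 4 4 0 4 6 0 0 0 0 0]
130 22 A hist [ 0  0  0  0  0  1  0  0 13  8  0  0  0  0  0]
150 11 A hist [0 0 0 0 0 0 0 0 5 6 0 0 0 0 0]
side
handle top pts 195
across [-9.4  0.6  8.5] along [-0.5 26.9 44.9] 117.4
88 30 A hist [ 0  0  0  0  0 12 18  0  0  0  0  0  0  0  0]
110 42 A hist [ 0  0  0  0  6  5  5  2 14 10  0  0  0  0  0]
130 99 A hist [ 0  0  0  0 31 14  6  0 26 17  5  0  0  0  0]
150 98 A hist [ 0  0  0  0 23 13  5  0 24 25  8  0  0  0  0]
```

Request:
arm_command:
  motion:
    - {"offset": [0,0,0],"spin": 0}

```text
time_s: 5.1
ee_pos: [484.7, 175.8, 97.9]
ee_rot: [-180.0, 0.0, 96.5]
force: [0.4, -0.2, 1.2]
gripper_width: 0.7
gripper_force: 0.0
```

Run:
```python
from h import *
print({k:np.round(v,1) for k,v in env.state().items() if k in('gripper_width','gripper_force','qpos','ee_pos')})
im,d=grab('side'); np.save('side2.npy',d); cv2.imwrite('pics/side2.png',im)
cv2.imwrite('pics/c2.png',cv2.resize(im[240:320,165:265],(800,600),interpolation=cv2.INTER_CUBIC)); 
for z in(84,98,118): print(z,np.round(proj('side',[484.7,175.8,z]),1))
```

```text
{'qpos': array([ 18.7,  17.6, 105.3,  -0. ,  57.1,  12.2]), 'ee_pos': array([484.7, 175.8,  97.9]), 'gripper_force': np.float64(0.0), 'gripper_width': np.float64(0.7)}
84 [215.8 287. ]
98 [215.2 283.4]
118 [214.3 278. ]
```

View pics/c2.png

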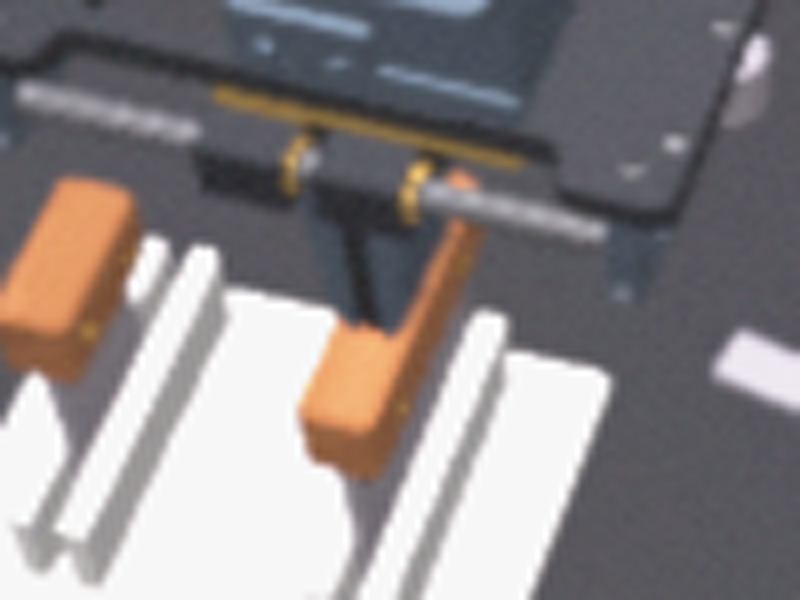

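The fingers closed to 0.7 mm with no force, although the handle appears between them (crop about (365,325) is where the fingers end). I'll check from the depth how high the fingers and body really are.

Run:
```python
from h import *
P=cloud('side',np.load('side2.npy')); im=cv2.imread('pics/side2.png')
f=lambda x,y:(int(round(240+y/7.5)),int(round(165+x/8)))
for nm,c in dict(fing_top=(340,240),f1=(345,270),f2=(350,300),f3=(355,320),fr1=(410,260),fr2=(400,300),fr3=(390,325),h=(350,360),h2=(360,390),strip=(440,270),strip2=(425,320),strip3=(460,230),plate=(660,120),plate2=(600,60),rodblock=(360,180)).items():
    v,u=f(*c); print(nm,(u,v),P[v,u].round(0),im[v,u])
```

```text
fing_top (208, 272) [485. 193. 162.] [51 45 45]
f1 (208, 276) [487. 193. 147.] [76 65 64]
f2 (209, 280) [487. 192. 132.] [63 59 56]
f3 (209, 283) [487. 193. 122.] [ 92 104 141]
fr1 (216, 275) [472. 187. 152.] [79 68 64]
fr2 (215, 280) [472. 192. 141.] [87 78 76]
fr3 (214, 283) [476. 192. 127.] [92 88 99]
h (209, 288) [484. 201. 118.] [118 181 244]
h2 (210, 292) [477. 209. 118.] [119 180 244]
strip (220, 276) [477. 165. 115.] [ 70 103 158]
strip2 (218, 283) [475. 179. 110.] [ 58  84 129]
strip3 (222, 271) [478. 154. 117.] [ 72 103 155]
plate (248, 256) [403. 180. 242.] [102  92  92]
plate2 (240, 248) [423. 172. 245.] [106  98  96]
rodblock (210, 264) [465. 210. 223.] [90 81 80]
```

Request:
arm_command:
  motion:
    - {"offset": [0,0,0],"spin": 0}
    - {"offset": [0,0,0],"spin": 0}
    - {"offset": [0,0,0],"spin": 0}
    - {"offset": [0,0,0],"spin": 0}
    - {"offset": [0,0,0],"spin": 0}
  jaw: 0.06

```text
time_s: 5.78
ee_pos: [484.7, 175.8, 97.9]
ee_rot: [180.0, 0.0, 96.5]
force: [-0.7, 0.6, 0.3]
gripper_width: 47.4
gripper_force: 0.0
```

Request:
arm_command:
  motion:
    - {"offset": [0,0,-0.03],"spin": 0}
    - {"offset": [0,0,-0.03],"spin": 0}
    - {"offset": [0,0,0],"spin": 0}

```text
time_s: 6.15
ee_pos: [486.3, 176.4, 160.0]
ee_rot: [179.7, -0.1, 96.5]
force: [-0.4, 0.5, -0.5]
gripper_width: 59.9
gripper_force: 0.0
```

Run:
```python
from h import *
s=env.state(); print(s['ee_pos'].round(1),s['gripper_width'])
im,d=grab('side'); P=cloud('side',d); cv2.imwrite('pics/side3.png',im)
x=P[...,:2]-s['ee_pos'][:2]; r=np.radians(s['ee_rot'][2]); A=x@[np.sin(r),-np.cos(r)]; B=x@[np.cos(r),np.sin(r)]
hsv=cv2.cvtColor(im,cv2.COLOR_BGR2HSV)
k=(abs(A)<62)&(abs(B)<20)&(P[...,2]>122)&(P[...,2]<230)
for lo in range(122,230,12):
    j=k&(P[...,2]>lo)&(P[...,2]<=lo+12); print(lo,j.sum(),np.histogram(A[j],np.arange(-60,61,12))[0])
cv2.imwrite('pics/c3.png',cv2.resize(im[210:320,165:285],(720,600),interpolation=cv2.INTER_CUBIC))
```

```text
[486.3 176.4 160. ] 59.91076384256629
122 1 [0 0 0 0 0 1 0 0 0 0]
134 0 [0 0 0 0 0 0 0 0 0 0]
146 0 [0 0 0 0 0 0 0 0 0 0]
158 0 [0 0 0 0 0 0 0 0 0 0]
170 0 [0 0 0 0 0 0 0 0 0 0]
182 69 [ 0 15  6  0  0  0  0 45  3  0]
194 91 [ 0 27 11  0  0  0  0 47  6  0]
206 80 [ 0 25  7  0  0  0  0 39  9  0]
218 76 [ 0 18  9  0  0  0  0 40  9  0]
```

View pics/c3.png

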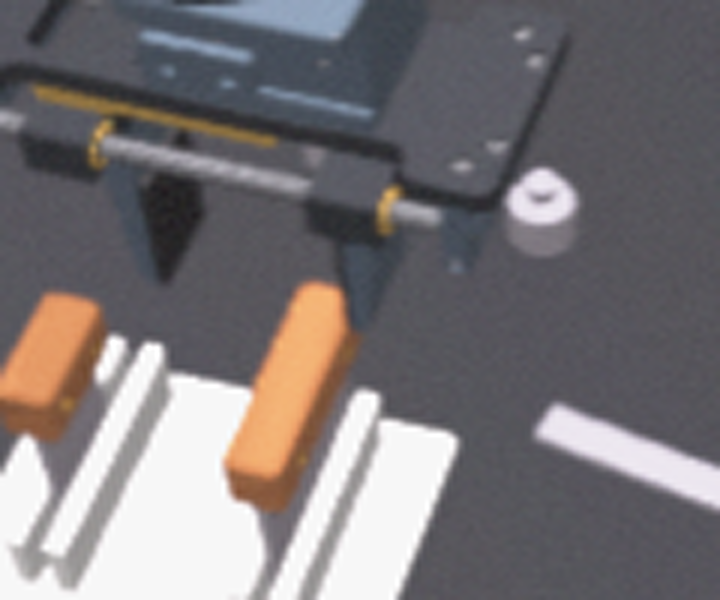

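The picture shows both fingertips (at about (165,275) and (360,325) in the crop) well above the handle. Depth puts the tips near z=182, while the reported TCP says 146. So the tool reads about 36 mm too low: the fingers had closed just above the handle. I'll measure this offset precisely.

Run:
```python
from h import *
s=env.state()
for n in('side','top'):
    im,d=grab(n); P=cloud(n,d)
    x=P[...,:2]-s['ee_pos'][:2]; r=np.radians(s['ee_rot'][2]); A=x@[np.sin(r),-np.cos(r)]; B=x@[np.cos(r),np.sin(r)]
    k=(abs(A)<60)&(abs(A)>22)&(abs(B)<25)&(P[...,2]>130)&(P[...,2]<215)
    for sg in(-1,1):
        j=k&(A*sg>0); 
        if j.sum(): print(n,sg,j.sum(),'z',np.percentile(P[j][:,2],[0,2,5,10]).round(1),'A',np.percentile(A[j],[2,25,50,75,98]).round(1),'B',np.percentile(B[j],[2,98]).round(1))
```

```text
side -1 93 z [182.6 183.7 185.1 188.7] A [-41.7 -39.7 -38.7 -35.2 -30.8] B [-13.6  18.5]
side 1 143 z [180.3 180.5 181.7 185.2] A [29.1 29.8 30.4 32.6 38.5] B [-14.1  18.8]
top -1 10 z [180.6 181.1 182.  183.4] A [-41.1 -39.  -36.8 -35.1 -32.7] B [-19.7 -16.7]
top 1 47 z [181.  181.2 181.7 183.2] A [30.1 30.3 31.2 34.5 39.5] B [-19.3   8.1]
```

Offset confirmed by both cameras: tips at 180 versus 146 expected, so I aim 34 mm lower in reported z (TCP reading 64). Descending and gripping.

Request:
arm_command:
  motion:
    - {"offset": [0,0,0.025],"spin": 0}
    - {"offset": [0,0,0.025],"spin": 0}
    - {"offset": [0,0,0.025],"spin": 0}
    - {"offset": [0,0,0.02],"spin": 0}
    - {"offset": [0,0,0],"spin": 0}

```text
time_s: 6.92
ee_pos: [482.5, 175.0, 60.4]
ee_rot: [-179.7, 0.1, 96.5]
force: [-0.4, 0.1, 1.1]
gripper_width: 60.1
gripper_force: 0.0
```

Request:
arm_command:
  motion:
    - {"offset": [0,0,0],"spin": 0}
    - {"offset": [0,0,0],"spin": 0}
    - {"offset": [0,0,0],"spin": 0}
    - {"offset": [0,0,0],"spin": 0}
    - {"offset": [0,0,0],"spin": 0}
  jaw: 0.0
  newtons: 35

```text
time_s: 7.55
ee_pos: [485.7, 175.9, 63.3]
ee_rot: [179.9, -0.0, 96.5]
force: [2.8, -1.0, -0.3]
gripper_width: 22.0
gripper_force: 35.0
```

Gripped (22.0 mm, 35 N). Lifting.

Request:
arm_command:
  motion:
    - {"offset": [0,0,-0.02],"spin": 0}
    - {"offset": [0,0,-0.025],"spin": 0}
    - {"offset": [0,0,-0.025],"spin": 0}
    - {"offset": [0,0,-0.025],"spin": 0}
    - {"offset": [0,0,-0.02],"spin": 0}

```text
time_s: 8.18
ee_pos: [484.0, 175.7, 178.3]
ee_rot: [-179.9, 0.0, 96.5]
force: [0.8, -0.6, -2.3]
gripper_width: 21.9
gripper_force: 35.0
```

Request:
arm_command:
  motion:
    - {"offset": [0,0,0],"spin": 0.13}
    - {"offset": [0,0,0],"spin": 0.13}
    - {"offset": [0,0,0],"spin": 0}

```text
time_s: 8.55
ee_pos: [484.0, 175.6, 177.3]
ee_rot: [-179.9, 0.0, 81.7]
force: [-0.1, -0.4, -2.6]
gripper_width: 22.3
gripper_force: 35.0
```

Request:
arm_command:
  motion:
    - {"offset": [-0.038,0.021,0],"spin": 0}
    - {"offset": [-0.038,0.021,0],"spin": 0}
    - {"offset": [-0.038,0.021,0],"spin": 0}
    - {"offset": [-0.038,0.021,0],"spin": 0}
    - {"offset": [-0.038,0.021,0],"spin": 0}

```text
time_s: 9.18
ee_pos: [560.7, -28.8, 177.4]
ee_rot: [-179.9, -0.0, 81.7]
force: [0.2, 0.8, -2.9]
gripper_width: 21.8
gripper_force: 35.0
```

Request:
arm_command:
  motion:
    - {"offset": [-0.038,0.021,0],"spin": 0}
    - {"offset": [-0.038,0.021,0],"spin": 0}
    - {"offset": [-0.038,0.021,0],"spin": 0}
    - {"offset": [-0.038,0.021,0],"spin": 0}
    - {"offset": [-0.038,0.021,0],"spin": 0}

```text
time_s: 9.8
ee_pos: [636.8, -232.0, 177.1]
ee_rot: [-179.9, -0.0, 81.7]
force: [0.6, 1.1, -2.8]
gripper_width: 21.7
gripper_force: 35.0
```

Request:
arm_command:
  motion:
    - {"offset": [0,0,0],"spin": 0}
    - {"offset": [0,0,0],"spin": 0}
    - {"offset": [0,0,0],"spin": 0}

```text
time_s: 10.18
ee_pos: [636.4, -229.6, 177.9]
ee_rot: [-180.0, -0.0, 81.7]
force: [-0.4, -0.2, -2.7]
gripper_width: 21.8
gripper_force: 35.0
```

```bash
cat > chk.py <<'E'
from h import *
import sys
s=env.state(); print(s['ee_pos'].round(1),s['ee_rot'].round(1),s['force'].round(1))
for n in('side','top'):
    im,d=grab(n); P=cloud(n,d); cv2.imwrite(f'pics/{n}_{sys.argv[1]}.png',im); hsv=cv2.cvtColor(im,cv2.COLOR_BGR2HSV)
    k=(hsv[...,1]>120)&(hsv[...,0]<12)&(np.hypot(P[...,0]-s['ee_pos'][0],P[...,1]-s['ee_pos'][1])<65)&(P[...,2]>78)
    x=P[...,:2]-s['ee_pos'][:2]; r=np.radians(s['ee_rot'][2]); A=x@[np.sin(r),-np.cos(r)]; B=x@[np.cos(r),np.sin(r)]
    if k.sum(): print(n,'handle',k.sum(),'z',np.percentile(P[k][:,2],[2,50,95]).round(1),'A',np.percentile(A[k],[2,98]).round(1),'B',np.percentile(B[k],[2,98]).round(1))
    if n=='side':
        print('slot pin',[(r['location'],r['score'],at_z(n,r['location'],65).round(1)) for r in env.pinpoint(n,'long_slot')])
        cv2.imwrite(f'pics/c_{sys.argv[1]}.png',cv2.resize(im[70:220,170:320],(600,600),interpolation=cv2.INTER_CUBIC))
E
python3 chk.py over
```

```text
[ 636.4 -229.6  177.9] [-180.    -0.    81.7] [-0.4 -0.2 -2.7]
side handle 83 z [206.4 227.7 232. ] A [-13.4  11.3] B [-6.3 45.3]
slot pin [([234.4, 158.4], 0.66, array([ 635.9, -225. ,   65. ])), ([274.9, 114.2], 0.57, array([ 610.8, -463.6,   65. ])), ([330.5, 163.6], 0.56, array([ 382.7, -307.5,   65. ]))]
top handle 2 z [507.7 508.1 508.5] A [-52.4 -48.8] B [-31.3 -30.8]
```

View pics/c_over.png

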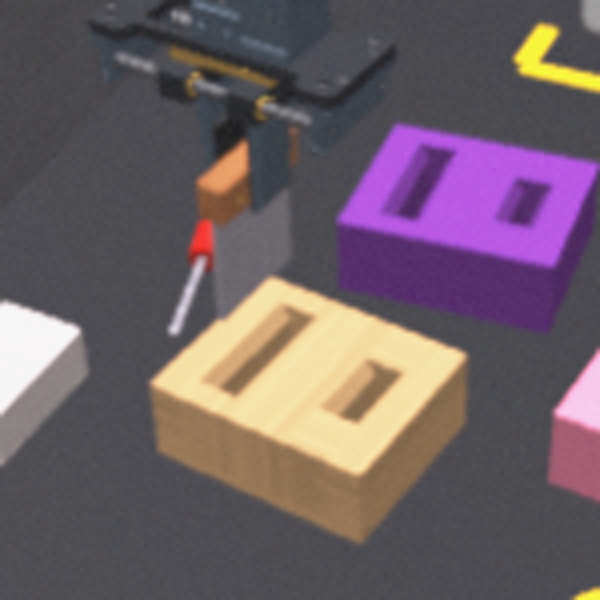

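The crop shows the scraper hanging upright at about (250,240), with the blade parallel to the long slot at about (258,348) of the tan block. Depth puts it over the slot to within a few mm. Lowering.

Request:
arm_command:
  motion:
    - {"offset": [-0.003,0.001,0.02],"spin": 0}
    - {"offset": [0,0,0.02],"spin": 0}
    - {"offset": [0,0,0.012],"spin": 0}
    - {"offset": [0,0,0],"spin": 0}

```text
time_s: 10.82
ee_pos: [636.8, -233.4, 125.1]
ee_rot: [-179.9, -0.0, 81.6]
force: [0.1, 0.6, -2.1]
gripper_width: 21.8
gripper_force: 35.0
```

```bash
python3 chk.py near
```

```text
[ 636.8 -233.4  125.1] [-179.9   -0.    81.6] [ 0.1  0.6 -2.1]
side handle 92 z [155.6 173.3 183. ] A [-11.6  13. ] B [-3.6 46.3]
slot pin [([233.7, 159.5], 0.95, array([ 635.6, -220. ,   65. ])), ([330.7, 164.0], 0.92, array([ 381.8, -306.1,   65. ])), ([276.9, 114.9], 0.9, array([ 603.6, -462.5,   65. ]))]
top handle 2 z [456.  464.6 472.7] A [-42.7 -38.3] B [-32.2 -25.7]
```

View pics/c_near.png

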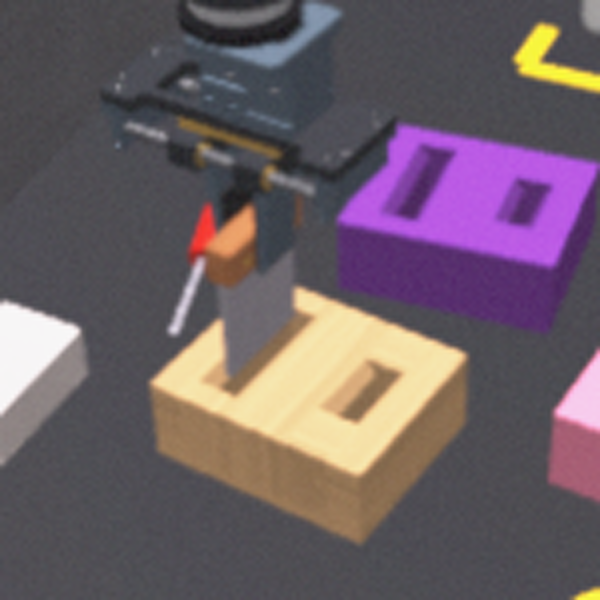

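The view shows the blade's lower corner at crop (230,378), just over the slot mouth (its end is at (205,385)), and well aligned. Continuing in small steps.

Request:
arm_command:
  motion:
    - {"offset": [0,0,0.012],"spin": 0}
    - {"offset": [0,0,0.012],"spin": 0}
    - {"offset": [0,0,0.012],"spin": 0}
    - {"offset": [0,0,0.008],"spin": 0}
    - {"offset": [0,0,0],"spin": 0}

```text
time_s: 11.6
ee_pos: [636.8, -233.8, 80.8]
ee_rot: [-179.9, -0.0, 81.6]
force: [-0.4, 0.3, -2.7]
gripper_width: 21.6
gripper_force: 35.0
```

Request:
arm_command:
  motion:
    - {"offset": [0,0,0.005],"spin": 0}
    - {"offset": [0,0,0.005],"spin": 0}
    - {"offset": [0,0,0],"spin": 0}

```text
time_s: 11.98
ee_pos: [637.0, -233.8, 71.5]
ee_rot: [-180.0, -0.0, 81.6]
force: [0.8, 0.0, -3.1]
gripper_width: 22.0
gripper_force: 35.0
```

Request:
arm_command:
  motion:
    - {"offset": [0,0,0.002],"spin": 0}
    - {"offset": [0,0,0.002],"spin": 0}
    - {"offset": [0,0,0],"spin": 0}

```text
time_s: 12.35
ee_pos: [637.3, -233.9, 67.8]
ee_rot: [-180.0, 0.0, 81.6]
force: [0.4, -0.2, -3.1]
gripper_width: 21.9
gripper_force: 35.0
```

Request:
arm_command:
  motion:
    - {"offset": [0,0,0.002],"spin": 0}
    - {"offset": [0,0,0],"spin": 0}

```text
time_s: 12.6
ee_pos: [637.2, -233.9, 65.7]
ee_rot: [-180.0, -0.0, 81.6]
force: [-0.3, -0.4, -2.5]
gripper_width: 22.3
gripper_force: 35.0
```

Request:
arm_command:
  motion:
    - {"offset": [0,0,0.001],"spin": 0}
    - {"offset": [0,0,0.001],"spin": 0}
    - {"offset": [0,0,0],"spin": 0}

```text
time_s: 12.98
ee_pos: [637.5, -234.0, 65.4]
ee_rot: [179.9, 0.0, 81.6]
force: [-2.3, 1.6, 4.7]
gripper_width: 21.7
gripper_force: 35.0
```

Request:
arm_command:
  motion:
    - {"offset": [0,0,0.001],"spin": 0}
    - {"offset": [0,0,0.001],"spin": 0}
    - {"offset": [0,0,0],"spin": 0}

```text
time_s: 13.35
ee_pos: [637.5, -234.0, 65.4]
ee_rot: [179.9, 0.0, 81.6]
force: [-5.5, 2.1, 13.4]
gripper_width: 21.6
gripper_force: 35.0
```

Floor contact at reading 65.4, as expected (handle about 105). Releasing and retreating.

Request:
arm_command:
  motion:
    - {"offset": [0,0,0],"spin": 0}
    - {"offset": [0,0,0],"spin": 0}
    - {"offset": [0,0,0],"spin": 0}
    - {"offset": [0,0,0],"spin": 0}
    - {"offset": [0,0,0],"spin": 0}
  jaw: 0.06

```text
time_s: 13.98
ee_pos: [637.4, -234.0, 61.7]
ee_rot: [-180.0, 0.0, 81.6]
force: [0.7, 0.6, 0.6]
gripper_width: 59.9
gripper_force: 0.0
```

Request:
arm_command:
  motion:
    - {"offset": [0,0,-0.02],"spin": 0}
    - {"offset": [0,0,-0.03],"spin": 0}
    - {"offset": [0,0,-0.03],"spin": 0}
    - {"offset": [0,0,-0.03],"spin": 0}
    - {"offset": [0,0,-0.02],"spin": 0}

```text
time_s: 14.6
ee_pos: [637.8, -234.1, 193.7]
ee_rot: [179.9, 0.0, 81.6]
force: [-0.7, 0.8, -0.7]
gripper_width: 59.8
gripper_force: 0.0
```

Request:
arm_command:
  motion:
    - {"offset": [-0.03,-0.04,0],"spin": 0}
    - {"offset": [-0.03,-0.04,0],"spin": 0}
    - {"offset": [-0.03,-0.04,0],"spin": 0}
    - {"offset": [-0.03,-0.04,0],"spin": 0}
    - {"offset": [0,0,0],"spin": 0}

```text
time_s: 15.22
ee_pos: [458.9, -330.5, 192.4]
ee_rot: [-180.0, 0.0, 81.4]
force: [0.4, 0.6, 0.4]
gripper_width: 60.3
gripper_force: 0.0
```

Run:
```python
from h import *
s=env.state(); print(s['ee_pos'].round(1),s['force'].round(1))
for n in('side','top'):
    im,d=grab(n); P=cloud(n,d); hsv=cv2.cvtColor(im,cv2.COLOR_BGR2HSV)
    for nm,(x,y) in dict(wide=(638,-232),narrow=(569,198)).items():
        k=(hsv[...,1]>120)&(hsv[...,0]<13)&(np.hypot(P[...,0]-x,P[...,1]-y)<60)&(P[...,2]>85)&(P[...,2]<150)
        q=P[k]; 
        if len(q)>5: r=cv2.minAreaRect(q[:,:2].astype(np.float32)); print(n,nm,len(q),r,np.percentile(q[:,2],[2,50,98]).round(1))
    if n=='side': a=cv2.resize(im[90:330,140:300],(400,600))
    else: b=cv2.resize(im[90:230,250:350],(400,600))
cv2.imwrite('pics/end.png',np.hstack([a,b]))
```

```text
[ 458.9 -330.5  192.4] [0.4 0.6 0.4]
side wide 177 ((637.0413818359375, -231.9430694580078), (89.98155212402344, 23.793258666992188), 80.83940124511719) [ 96.3 111.9 121.2]
side narrow 270 ((568.3292236328125, 201.39002990722656), (21.7221622467041, 48.99042892456055), 7.830924987792969) [ 97.4 116.7 120.4]
top wide 251 ((635.9193115234375, -232.17425537109375), (82.54188537597656, 18.595129013061523), 81.65990447998047) [102.9 119.2 122.9]
top narrow 224 ((569.1898193359375, 198.27455139160156), (20.953989028930664, 49.863250732421875), 8.37639045715332) [112.3 117.9 121.1]
```

View pics/end.png

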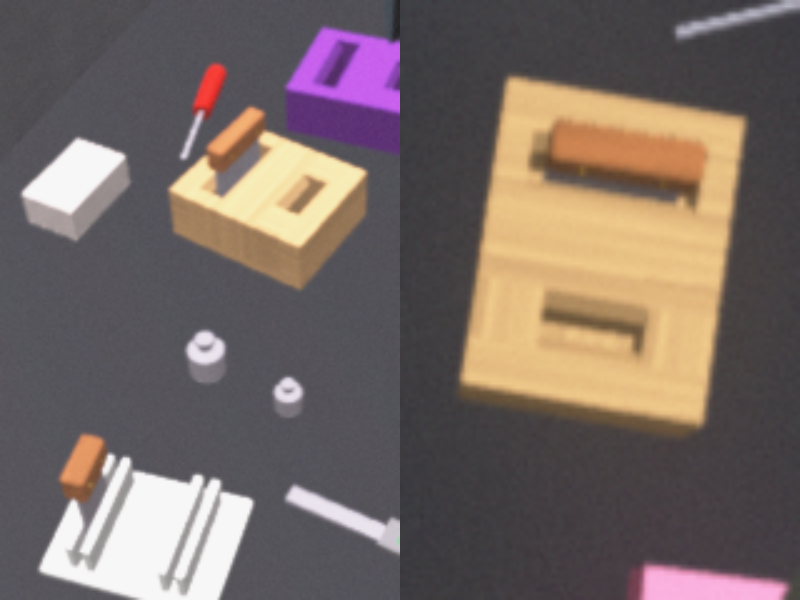

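The wide scraper stands in the tan block's long slot (side (235,150), top (628,150)), with its top at z≈120 as expected. The narrow one is unmoved in the stand at (83,465), and the arm is clear.

```bash
python3 -c "
from workcell import env
print(env.job_done())"
```

```text
the job is handed in; nothing more can be done
None
```

The wide scraper was lowered to the floor of the wooden block's long slot while still gripped, then released and left standing upright; the narrow one is still in place in the stand, and the job was handed in at about 15 s (its verdict wasn't shown). The first grasp closed on air because the tool's real height was about 34 mm above its reading, so I corrected for that from the depth images.

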